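Re-rack a glaze test series in reverse order

ROBOT

A 6-joint arm with a two-finger parallel gripper is mounted at the origin on a cart in front of the work surface, level with it; the furniture and walls round the work are solid. World frame = base frame: x ahead of the robot, y to its left, z up, the work surface at z = 0. Lengths are in m, angles in rad, forces in N, time in s.
With the tool pointing down it reaches from about 0.425 to 0.95 m from the base axis. Payload 3.5 kg.
Tool frame: the origin (TCP) lies between the finger pads; the fingertips stand 22 mm ahead of it and the grasp point (between the pads) lies 3 mm ahead of it (ctrl.nose_length is the z of the fingertips in the tool frame, in m); z points along the fingers, y is the line along which they close (so a half turn about z gives the same grasp; the last joint's range is limited). The gripper opens to 85 mm and grips with 20 to 120 N. Pads are 22 mm wide; open, the fingers measure 114 mm over their backs; the gripper's body (76 mm by 85 mm) begins 54 mm behind the grasp point. The pads swing forward as they close: fully open they stand 13 mm farther back than shut.
Start: joints at [-1.473, 0.286, 1.577, -0, 1.279, -0.15], TCP at [0.166, -0.654, 0.22] pointing down, gripper open.
Joint ranges: [-2.77, 2.77], [-0.9, 2.22], [0.21, 2.48], [-1.53, 4.67], [0.24, 2.81], [-2.84, 2.84]. Speed limits (rad/s): [2.79, 2.79, 3.14, 3.14, 3.14, 3.14].

INTERFACE

Orientations are given as a unit quaternion [x, y, z, w].
In Python, from plant import ctrl gives the robot as it stands. The module is installed in compiled form; this text tells all that it offers.
- The arm moves only by the tool send_rows, never from a script. Its argument "rows" is text: rows parted by semicolons, each of 7 numbers parted by spaces: the turn, a rotation vector about the tool's x, y, z in normalised numbers (1 is 90 degrees), then the shift along the tool's x, y, z in parts of the range, where 1.0 means 1000 mm, then the opening, from -1 (shut) to 1 (fully open). A call has 1 to 8 rows; each row is the pose to reach, as a shift and turn from the pose commanded when the call began, along the tool's axes at that moment; what a row does not reach only later rows make up. A row lasts 1/8 s, in which the tool goes at most 62.5 mm and 10.7 degrees, less where a joint would pass 70% of its speed; a pose out of reach is approached as far as the arm can. No shift or turn number may pass 1 either way. A call with a gripper value outside its range is refused whole. The fingers move at their own pace and stop on an object; "grip_force" is the grip in N (left out, the last holds). Time passes only in rows, so rows that repeat a pose let the fingers close. It gives the time, the measured TCP pose, the force, the opening and the grip force at its end, in the units of the state.
- ctrl.get_state(): the state, without advancing time (a new reading comes with each control period).
- ctrl.read_camera(name): name is "side" or "top" or "wrist"; returns a dict with "color" (384x512x3 uint8, red, green, blue), "fx", "fy", "cx", "cy" (pixels), "extrinsics" (4x4, takes a point from world to camera coordinates). Camera axes: x right, y down, z forward; pixel columns grow to the right and rows downward; lengths in m; the calibration is good to about 2 mm. A picture is of the moment at which its call begins. There is no depth.
- ctrl.sign_off(): hands the job in; it is judged then, once.
Trained networks look in a picture, given as the dict that the camera call returned (one of the last four; its "shot" number tells which), for a name from the list of things; names that differ only in an ending like _2 or _b are one class to them, and where a whole thing is asked for, a point or a joint stands for the part that bears it (a point fixed in the world has none). Each returns a list of dicts, best first, with "p" (0 to 1); they miss things now and then, are a little off and sometimes report something else, mostly with a low value. They report only what shows in the picture. A call takes as long as a camera call.
- ctrl.look_for(picture, target): "position" ([x, y, z] in m, in the coordinates of the camera as it stood for that picture, good to about 4 mm: the middle of the surface that is visible of it).
The state is a dict: "time": time; "qpos": joint angles; "dq": joint speeds; "joint_efforts": joint torques, N m; "eef_pos": TCP position; "tcp_rot": TCP orientation; "contact_force": force on the tool from outside, world axes, zero at the start; "wrist_torque": the same for the moment, N m; "opening": opening from 0.0 (shut) to 1.0 (fully open); "finger_force": force on a finger pad.
Only numpy, scipy, OpenCV 4.12 (cv2) and the standard library are available. Lean on these libraries where they do the work, as an engineer would, in place of code of your own. Each camera call takes 0.05 s, during which the arm holds its last target. There are 200 camera calls.

TASK

Move the four glaze test tiles from the grey setters on the pale kiln strip to the cork pads of the dark wooden sample rail, in the reverse order: the tile that starts leftmost on the strip goes to the rightmost pad, the second from the left to the second from the right, and so on. Leave each tile lying flat, glaze up, centred on its pad and square to the rail, one tile to a pad.

Things in the scene. Friction and masses are not known exactly. Their poses are not given: they have to be found in the camera images.
- tile_teal: loose blue-green (teal) glazed test tile, flat, 60 x 36 x 8 mm, about 24 g, glaze up. Origin: centre of its underside; x along its 60 mm length (crosswise to the row), y along its 36 mm width, z up. It lies on its own setter, overhanging it 10 mm at either end in x: pinch these two ends, 60 mm apart, from above.
- tile_orange: loose rust-orange glazed test tile, flat, 60 x 36 x 8 mm, about 24 g, glaze up. Origin: centre of its underside; x along its 60 mm length (crosswise to the row), y along its 36 mm width, z up. It lies on its own setter, overhanging it 10 mm at either end in x: pinch these two ends, 60 mm apart, from above.
- tile_white: loose off-white glazed test tile, flat, 60 x 36 x 8 mm, about 24 g, glaze up. Origin: centre of its underside; x along its 60 mm length (crosswise to the row), y along its 36 mm width, z up. It lies on its own setter, overhanging it 10 mm at either end in x: pinch these two ends, 60 mm apart, from above.
- tile_black: loose black glazed test tile, flat, 60 x 36 x 8 mm, about 24 g, glaze up. Origin: centre of its underside; x along its 60 mm length (crosswise to the row), y along its 36 mm width, z up. It lies on its own setter, overhanging it 10 mm at either end in x: pinch these two ends, 60 mm apart, from above.
- setter_teal: plain grey block, fixed, 40 (x) x 44 (y) x 14 mm, on the kiln strip; the blue-green (teal) tile starts on it (within 5 mm, 0.08 rad). The four setters look alike; which stands where along the strip varies. Origin: centre of its underside; its top is 14 mm above; axes as the kiln strip's.
- setter_orange: plain grey block, fixed, 40 (x) x 44 (y) x 14 mm, on the kiln strip; the rust-orange tile starts on it (within 5 mm, 0.08 rad). The four setters look alike; which stands where along the strip varies. Origin: centre of its underside; its top is 14 mm above; axes as the kiln strip's.
- setter_white: plain grey block, fixed, 40 (x) x 44 (y) x 14 mm, on the kiln strip; the off-white tile starts on it (within 5 mm, 0.08 rad). The four setters look alike; which stands where along the strip varies. Origin: centre of its underside; its top is 14 mm above; axes as the kiln strip's.
- setter_black: plain grey block, fixed, 40 (x) x 44 (y) x 14 mm, on the kiln strip; the black tile starts on it (within 5 mm, 0.08 rad). The four setters look alike; which stands where along the strip varies. Origin: centre of its underside; its top is 14 mm above; axes as the kiln strip's.
- kiln_strip: pale plaster-coloured strip, fixed, 75 (x) x 208 (y) x 12 mm, with the four setters on it at y = +78, +26, -26, -78 mm in its frame. Origin: centre of its underside, on the table; y along the row, to the robot's left (turned up to 0.15 rad), x away from the robot. It stands left or right of the sample rail.
- sample_rail: dark wooden rail, fixed, 75 (x) x 208 (y) mm, base 12 mm high, with four 40 x 40 mm cork-topped pads centred at x = 0, y = +78, +26, -26, -78 mm in its frame, pad tops 26 mm above the origin. Origin: centre of its underside, on the table; y along the row, to the robot's left (turned up to 0.15 rad), x away from the robot.

How it is judged:
At the end, for the whole second after the job is handed in: Each tile lies on the sample rail's pad that mirrors its starting place on the kiln strip: centred within 10 mm along and across the rail, underside within 4 mm of the pad's top, flat within 0.1 rad, length square across the rail within 0.2 rad, released and at rest (((y of setter_teal in the frame of kiln_strip between 0.058 and 0.098 m and y of tile_teal in the frame of sample_rail between -0.088 and -0.068 m) or (y of setter_teal in the frame of kiln_strip between 0.006 and 0.046 m and y of tile_teal in the frame of sample_rail between -0.036 and -0.016 m) or (y of setter_teal in the frame of kiln_strip between -0.046 and -0.006 m and y of tile_teal in the frame of sample_rail between 0.016 and 0.036 m) or (y of setter_teal in the frame of kiln_strip between -0.098 and -0.058 m and y of tile_teal in the frame of sample_rail between 0.068 and 0.088 m)) and x of tile_teal in the frame of sample_rail between -0.01 and 0.01 m and z of tile_teal in the frame of sample_rail between 0.022 and 0.03 m and angle between each of tile_teal, tile_orange, tile_white, tile_black's own z axis and vertical below 0.1 rad and angle between the x axis of each of tile_teal, tile_orange, tile_white, tile_black and the x axis of sample_rail, either way round below 0.2 rad and linear speed of each of tile_teal, tile_orange, tile_white, tile_black below 0.02 m/s and ((y of setter_orange in the frame of kiln_strip between 0.058 and 0.098 m and y of tile_orange in the frame of sample_rail between -0.088 and -0.068 m) or (y of setter_orange in the frame of kiln_strip between 0.006 and 0.046 m and y of tile_orange in the frame of sample_rail between -0.036 and -0.016 m) or (y of setter_orange in the frame of kiln_strip between -0.046 and -0.006 m and y of tile_orange in the frame of sample_rail between 0.016 and 0.036 m) or (y of setter_orange in the frame of kiln_strip between -0.098 and -0.058 m and y of tile_orange in the frame of sample_rail between 0.068 and 0.088 m)) and x of tile_orange in the frame of sample_rail between -0.01 and 0.01 m and z of tile_orange in the frame of sample_rail between 0.022 and 0.03 m and ((y of setter_white in the frame of kiln_strip between 0.058 and 0.098 m and y of tile_white in the frame of sample_rail between -0.088 and -0.068 m) or (y of setter_white in the frame of kiln_strip between 0.006 and 0.046 m and y of tile_white in the frame of sample_rail between -0.036 and -0.016 m) or (y of setter_white in the frame of kiln_strip between -0.046 and -0.006 m and y of tile_white in the frame of sample_rail between 0.016 and 0.036 m) or (y of setter_white in the frame of kiln_strip between -0.098 and -0.058 m and y of tile_white in the frame of sample_rail between 0.068 and 0.088 m)) and x of tile_white in the frame of sample_rail between -0.01 and 0.01 m and z of tile_white in the frame of sample_rail between 0.022 and 0.03 m and ((y of setter_black in the frame of kiln_strip between 0.058 and 0.098 m and y of tile_black in the frame of sample_rail between -0.088 and -0.068 m) or (y of setter_black in the frame of kiln_strip between 0.006 and 0.046 m and y of tile_black in the frame of sample_rail between -0.036 and -0.016 m) or (y of setter_black in the frame of kiln_strip between -0.046 and -0.006 m and y of tile_black in the frame of sample_rail between 0.016 and 0.036 m) or (y of setter_black in the frame of kiln_strip between -0.098 and -0.058 m and y of tile_black in the frame of sample_rail between 0.068 and 0.088 m)) and x of tile_black in the frame of sample_rail between -0.01 and 0.01 m and z of tile_black in the frame of sample_rail between 0.022 and 0.03 m); the robot touches nothing.
It also fails if it takes over 93 s, if anything falls off the work surface, if the arm or the gripper's body presses on something with over 40 N, if the wrist force passes 120 N, or if a joint passes its speed limit or range.

## Working session

There is one attempt and no reset: what is moved stays moved. The work goes in short steps, Python scripts to look and compute and a tool call to move; the robot and the scene stay as the last step left them, time stands still between calls to the robot, and variables do not carry over. Pictures are saved under pics/ and viewed, at most 14 in all, crops included, and the job is handed in when it is done.

Besides the shell and the picture viewer there is one more tool, called after ">>>" as name(argument=value, ...) on one line, values as JSON. send_rows: Moves the arm, as the interface text tells. Its arguments: {"type":"object","properties":{"rows":{"type":"string"},"grip_force":{"type":"number"}},"required":["rows"]}

```bash
mkdir -p pics; cat > h.py <<'E'
import numpy as np, cv2
from plant import ctrl
from scipy.spatial.transform import Rotation as R
def shot(n,save=None):
    p=ctrl.read_camera(n)
    if save: cv2.imwrite('pics/'+save,p['color'][:,:,::-1])
    return p
def w(p,c):
    E=np.array(p['extrinsics']); return E[:3,:3].T@(np.array(c)-E[:3,3])
def ray(p,uv,z):
    E=np.array(p['extrinsics']); o=-E[:3,:3].T@E[:3,3]
    d=E[:3,:3].T@np.array([(uv[0]-p['cx'])/p['fx'],(uv[1]-p['cy'])/p['fy'],1]); return o+d*(z-o[2])/d[2]
def px(p,X):
    E=np.array(p['extrinsics']); c=E[:3,:3]@X+E[:3,3]; return np.array([p['fx']*c[0]/c[2]+p['cx'],p['fy']*c[1]/c[2]+p['cy']])
E
python3 - <<'E'
from h import *
s=ctrl.get_state(); print(s)
for n in ('top','side'):
    p=shot(n,n+'.png'); print(n,p['fx'],np.round(p['extrinsics'],3).tolist())
    for t in ['tile_teal','tile_orange','tile_white','tile_black','kiln_strip','sample_rail']:
        for d in ctrl.look_for(p,t)[:2]: print(t,round(d['p'],2),w(p,d['position']).round(4),px(p,w(p,d['position'])).round())
E
```

```text
{'time': 0.0, 'qpos': array([-1.47300699e+00,  2.87199973e-01,  1.57821922e+00, -2.49414867e-05,
        1.27859586e+00, -1.49970568e-01]), 'dq': array([ 0.00031993, -0.00019148, -0.00124069, -0.00017163, -0.0014155 ,
       -0.00069532]), 'joint_efforts': array([-7.68102109e-04, -4.05985129e+01, -2.92624050e+01, -1.86528096e-04,
        5.89447736e-03,  3.69736071e-06]), 'eef_pos': array([ 0.16550466, -0.65367051,  0.21850149]), 'tcp_rot': array([ 9.92335513e-01,  1.23566835e-01,  1.96635817e-05, -1.21109643e-03]), 'contact_force': array([-0.86179674, -0.47731486, -0.28552729]), 'wrist_torque': array([-0.01029921, -0.01886687, -0.02312873]), 'finger_force': 0.0, 'opening': 0.9972144280935202}
top 420.94719139403986 [[-0.02, -0.999, -0.032, -0.088], [-0.987, 0.025, -0.161, 0.444], [0.161, 0.028, -0.986, 0.999], [0.0, 0.0, 0.0, 1.0]]
tile_teal 0.56 [ 0.4403 -0.3255  0.037 ] [342. 197.]
tile_orange 0.55 [ 0.4358 -0.2216  0.0381] [299. 200.]
tile_white 0.8 [ 0.4389 -0.2757  0.0337] [321. 198.]
tile_black 0.56 [ 0.436  -0.1668  0.0344] [276. 200.]
kiln_strip 0.79 [ 0.4158 -0.2513  0.0186] [311. 208.]
sample_rail 0.65 [0.4452 0.0744 0.0121] [180. 200.]
side 384.58069191049805 [[0.961, -0.275, -0.02, -0.479], [-0.141, -0.425, -0.894, 0.054], [0.237, 0.862, -0.447, 0.876], [0.0, 0.0, 0.0, 1.0]]
tile_teal 0.93 [ 0.4357 -0.3334  0.0325] [272. 253.]
tile_orange 0.55 [ 0.4354 -0.229   0.033 ] [255. 224.]
tile_white 0.59 [ 0.433  -0.279   0.0332] [261. 237.]
tile_black 0.6 [ 0.4302 -0.1797  0.0332] [246. 212.]
kiln_strip 0.62 [ 0.4082 -0.311   0.0141] [254. 257.]
sample_rail 0.61 [0.4398 0.0374 0.0182] [229. 178.]
```

```bash
python3 -c "
import cv2;a=cv2.imread('pics/top.png')[130:270,100:400];cv2.imwrite('pics/topc.png',cv2.resize(a,None,fx=2.6,fy=2.6,interpolation=2))"
```

```text
(no output)
```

View pics/topc.png

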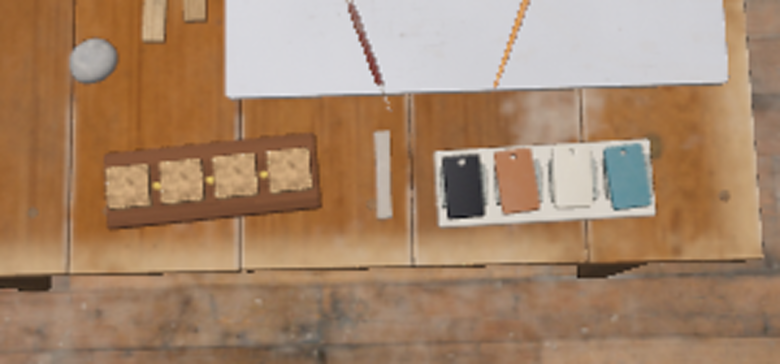

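View pics/side.png

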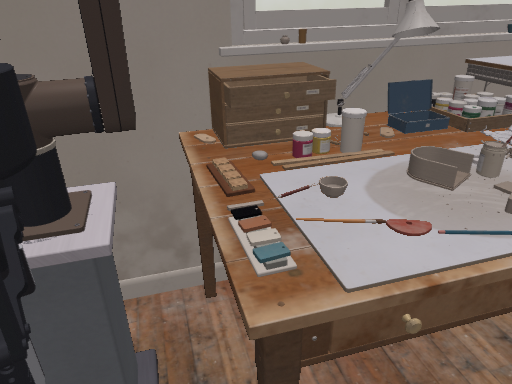

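The top view shows, left to right, black, orange, white and teal (crop px 465/517/572/627, 180). The rail is to the left, with pads at crop px (128,186)…(290,170), and there is a thin grey bar between the two. Next I refine these positions by segmentation.

```bash
cat > seg.py <<'E'
from h import *
def blob(p,m,near,z):
    n,l,st,c=cv2.connectedComponentsWithStats(m.astype(np.uint8))
    i=1+np.argmin([np.hypot(*(c[k]-near))+ (999 if st[k][4]<40 else 0) for k in range(1,n)])
    k=cv2.findContours((l==i).astype(np.uint8),0,1)[0][0].reshape(-1,2)
    P=np.array([ray(p,q,z)[:2] for q in k])*1000
    (cx,cy),(a,b),t=cv2.minAreaRect(P.astype(np.float32))
    ce=ray(p,c[i],z)*1000
    if a<b: t-=90
    return ce[:2].round(1),round(a,1),round(b,1),round((t+90)%180-90,1),st[i][4]
E
python3 - <<'E'
from seg import *
p=shot('top'); a=p['color'].astype(int)
for X in [(465,185),(517,182),(572,178),(627,178),(128,186),(181,180),(235,174),(290,170)]:
    u=np.array(X)/2.6+[100,130]; z=.034 if X[0]>400 else .026
    ref=np.median(a[int(u[1])-3:int(u[1])+4,int(u[0])-3:int(u[0])+4].reshape(-1,3),0)
    m=np.abs(a-ref).max(2)<(25 if z>.03 else 45)
    y,x=np.mgrid[:384,:512]; m&=(abs(x-u[0])<(12 if z>.03 else 10.5))&(abs(y-u[1])<17)
    print(ref,blob(p,m,u,z))
# bar ends and edges at z=0 and others
for u in [(375,130),(390,130),(378,218),(392,217)]:
    print('bar',ray(p,np.array(u)/2.6+[100,130],0.)[:2].round(3))
for z,c in ((.012,[(434,150),(648,140),(656,214),(440,226)]),(.012,[(103,153),(315,135),(321,205),(110,228)])):
    print([ray(p,np.array(u)/2.6+[100,130],z)[:2].round(3).tolist() for u in c])
E
```

```text
[58. 57. 61.] (array([ 432.5, -170.4]), 57.4, 34.2, 4.0, np.int32(308))
[180. 124.  89.] (array([ 437.4, -220.7]), 57.7, 35.3, 7.8, np.int32(324))
[217. 210. 197.] (array([ 436.1, -273.5]), 53.8, 72.7, -2.5, np.int32(563))
[105. 145. 154.] (array([ 438.6, -324.4]), 58.3, 36.9, 6.0, np.int32(334))
[198. 161. 118.] (array([443.4, 151. ]), 40.0, 40.2, -89.1, np.int32(252))
[199. 161. 119.] (array([446.9,  99.6]), 40.2, 42.6, -89.6, np.int32(257))
[198. 161. 118.] (array([451.2,  48. ]), 39.4, 45.1, -86.2, np.int32(260))
[199. 161. 120.] (array([455.3,  -4.6]), 39.3, 42.2, -85.7, np.int32(253))
bar [ 0.496 -0.088]
bar [ 0.496 -0.103]
bar [ 0.409 -0.089]
bar [ 0.409 -0.103]
[[0.472, -0.145], [0.477, -0.351], [0.405, -0.355], [0.398, -0.149]]
[[0.478, 0.178], [0.49, -0.03], [0.421, -0.035], [0.404, 0.17]]
```

```bash
cat > go.py <<'E'
import sys
from h import *
# target world x y z(mm) yaw(deg) of closing line from world x -> tool rotvec + shift
x,y,z,yaw=map(float,sys.argv[1:5]); s=ctrl.get_state()
r=R.from_quat(s['tcp_rot']); t=np.radians(yaw)
T=R.from_matrix(np.array([[-np.sin(t),np.cos(t),0],[np.cos(t),np.sin(t),0],[0,0,-1]]))
print('t',round(s['time'],2),'turn',(r.inv()*T).as_rotvec(True).round(1),'shift',r.inv().apply(np.array([x,y,z])-s['eef_pos']*1000).round(1),'open',round(s['opening'],2),'q',s['qpos'].round(2))
E
python3 go.py 438.5 -324.5 130 5
```

```text
t 0.75 turn [  0.    0.  -80.8] shift [ 345.5 -252.9   89.9] open 1.0 q [-1.47  0.29  1.58 -0.    1.28 -0.15]
```

The manual's scale: shifts go in shares of 1000 mm and turns go in shares of 90 degrees. Converting my numbers, 335 mm / 1000 = 0.335, 310 mm / 1000 = 0.31, -77 degrees / 90 = -0.8556.

>>> send_rows(rows="0 0 -0.1 0.03 -0.022 0.01 1;0 0 -0.2111 0.075 -0.055 0.02 1;0 0 -0.3222 0.125 -0.091 0.032 1;0 0 -0.4333 0.175 -0.128 0.045 1;0 0 -0.5444 0.225 -0.165 0.058 1;0 0 -0.6556 0.27 -0.198 0.07 1;0 0 -0.7667 0.31 -0.227 0.081 1;0 0 -0.8556 0.335 -0.245 0.087 1", grip_force=40)

```text
time: 1.75
eef_pos: [0.4313, -0.3324, 0.1324]
tcp_rot: [0.697, 0.717, 0.0, -0.0]
contact_force: [-0.7, -0.5, -0.8]
opening: 1.003
finger_force: 0.0
```

```bash
python3 go.py 438.5 -324.5 130 5
```

```text
t 1.75 turn [-0.  -0.  -3.4] shift [7.7 7.4 2.4] open 1.0 q [-0.84  0.09  1.97  0.    1.08 -0.87]
```

In the tool's units: 7.7 mm / 1000 = 0.0077, 7.4 mm / 1000 = 0.0074, -3.4 degrees / 90 = -0.0378.

>>> send_rows(rows="0 0 -0.0222 0.005 0.004 0.001 1;0 0 -0.0378 0.0077 0.0074 0.002 1;0 0 -0.0378 0.0077 0.0074 0.002 1")

```text
time: 2.12
eef_pos: [0.4373, -0.3277, 0.1313]
tcp_rot: [0.679, 0.734, -0.0, 0.0]
contact_force: [-0.9, 0.0, 0.2]
opening: 1.0
finger_force: 0.0
```

```bash
python3 go.py 438.5 -324.5 37 5; python3 - <<'E'
from h import *
p=shot('wrist','w1.png')
for t in ['tile_teal','tile_white']:
    for d in ctrl.look_for(p,t)[:1]: print(t,round(d['p'],2),w(p,d['position']).round(4),px(p,w(p,d['position'])).round())
X=[ (438.5,-324.5,34)]; print([px(p,np.array(q)/1000) for q in X])
E
```

```text
t 2.12 turn [ 0.   0.  -0.5] shift [ 3.2  1.4 94.3] open 1.0 q [-0.83  0.1   1.97 -0.    1.08 -0.91]
tile_teal 0.62 [ 0.4379 -0.325   0.0366] [256. 187.]
tile_white 0.62 [ 0.4366 -0.2762  0.0365] [260. 122.]
[array([257.09378051, 185.13050824])]
```

View pics/w1.png

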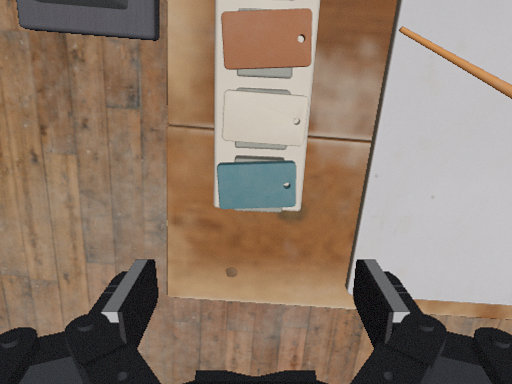

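The wrist view confirms the teal tile at px (257,185), exactly where predicted. White sits about 5° clockwise of it. Descending.

In the tool's units: 94 mm / 1000 = 0.094, 85 mm / 1000 = 0.085, -0.5 degrees / 90 = -0.0056.

>>> send_rows(rows="0 0 -0.0056 0.0032 0.0014 0.02 1;0 0 -0.0056 0.0032 0.0014 0.045 1;0 0 -0.0056 0.0032 0.0014 0.068 1;0 0 -0.0056 0.0032 0.0014 0.085 1;0 0 -0.0056 0.0032 0.0014 0.094 1;0 0 -0.0056 0.0032 0.0014 0.094 1;0 0 -0.0056 0.0032 0.0014 0.094 1")

```text
time: 3.15
eef_pos: [0.4392, -0.3241, 0.0378]
tcp_rot: [0.675, 0.738, -0.0, 0.001]
contact_force: [-0.9, -0.3, 0.0]
opening: 1.001
finger_force: 0.0
```

```bash
python3 go.py 438.5 -324.5 37 5; python3 - <<'E'
from h import *
shot('wrist','w2.png')
p=shot('top'); 
E
```

```text
t 3.15 turn [0.1 0.1 0.1] shift [-0.3 -0.7  0.8] open 1.0 q [-0.82  0.23  2.01  0.    0.9  -0.91]
```

View pics/w2.png

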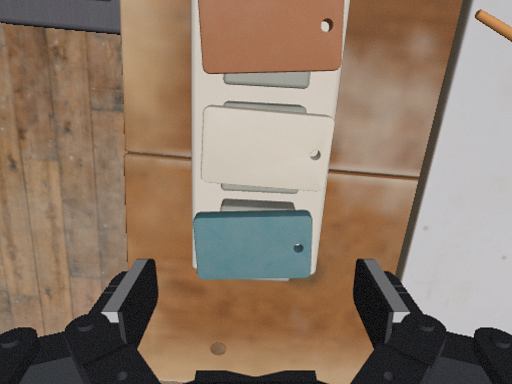

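```bash
python3 - <<'E'
from h import *
s=ctrl.get_state(); p=shot('wrist'); r=R.from_quat(s['tcp_rot']); print(p['fx'],p['cy'],ctrl.nose_length)
E=np.array(p['extrinsics']); o=-E[:3,:3].T@E[:3,3]; print('cam in tool',r.inv().apply(o-s['eef_pos']).round(3), 'view',r.inv().apply(E[2,:3]).round(2))
for q in ([0,.0425,.009],[0,.0425,.022],[0,0,.003],[0.011,.0425,.009],[-0.011,.0425,.009]): print(q,px(p,s['eef_pos']+r.apply(q)).round())
E
```

```text
344.2708646410458 191.69859519244008 0.022
cam in tool [ 0.083 -0.    -0.155] view [-0.32  0.    0.95]
[0, 0.0425, 0.009] [336. 241.]
[0, 0.0425, 0.022] [331. 231.]
[0, 0, 0.003] [255. 247.]
[0.011, 0.0425, 0.009] [337. 222.]
[-0.011, 0.0425, 0.009] [334. 260.]
```

```bash
python3 - <<'E'
from h import *
p=shot('side'); s=ctrl.get_state(); r=R.from_quat(s['tcp_rot'])
u=px(p,s['eef_pos']).astype(int); print(u)
a=p['color'][u[1]-70:u[1]+50,u[0]-80:u[0]+80,::-1].copy()
a=cv2.resize(a,None,fx=5,fy=5,interpolation=cv2.INTER_CUBIC)
for q in ([0,.0425,.009],[0,-.0425,.009],[0,0,0]):
    v=(px(p,s['eef_pos']+r.apply(q))-u+[80,70])*5; cv2.circle(a,tuple(v.astype(int).tolist()),4,(0,0,255),-1)
cv2.imwrite('pics/s2.png',a)
E
```

```text
[271 247]
```

View pics/s2.png

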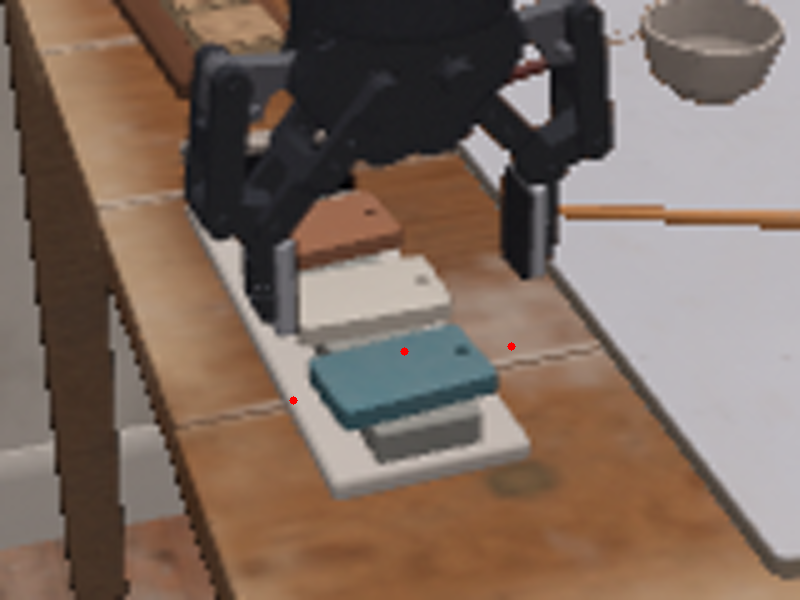

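The side view shows the fingertips at px (535,275) and (285,330), about 30 mm above the red dots where the stated tool frame puts them. The tool is effectively shorter than the text says. I'll lower in small steps and watch the force.

In the tool's units: 14 mm / 1000 = 0.014, 10 mm / 1000 = 0.01.

>>> send_rows(rows="0 0 0 0 -0.0005 0.005 1;0 0 0 0 -0.0005 0.01 1;0 0 0 0 -0.0005 0.014 1;0 0 0 0 -0.0005 0.014 1")

```text
time: 3.85
eef_pos: [0.4378, -0.3232, 0.0222]
tcp_rot: [0.675, 0.738, 0.0, -0.001]
contact_force: [0.3, -0.2, 0.4]
opening: 1.001
finger_force: 0.0
```

In the tool's units: 6 mm / 1000 = 0.006, 4 mm / 1000 = 0.004.

>>> send_rows(rows="0 0 0 0 0 0.002 1;0 0 0 0 0 0.004 1;0 0 0 0 0 0.006 1;0 0 0 0 0 0.006 1")

```text
time: 4.35
eef_pos: [0.438, -0.3235, 0.0167]
tcp_rot: [0.675, 0.738, 0.0, -0.0]
contact_force: [0.1, 0.2, -1.2]
opening: 1.001
finger_force: 0.0
```

```bash
cat > side.py <<'E'
import sys
from h import *
p=shot('side'); s=ctrl.get_state(); r=R.from_quat(s['tcp_rot'])
u=px(p,s['eef_pos']).astype(int); u=np.clip(u,[80,70],[431,333]); print(u,s['eef_pos'].round(4),s['contact_force'].round(1),s['opening'])
a=p['color'][u[1]-70:u[1]+50,u[0]-80:u[0]+80,::-1].copy()
a=cv2.resize(a,None,fx=5,fy=5,interpolation=cv2.INTER_CUBIC)
cv2.imwrite('pics/'+sys.argv[1],a)
E
python3 side.py s3.png
```

```text
[271 256] [ 0.4381 -0.3235  0.0168] [-0.8  0.4  0.5] 0.9997246969447778
```

View pics/s3.png

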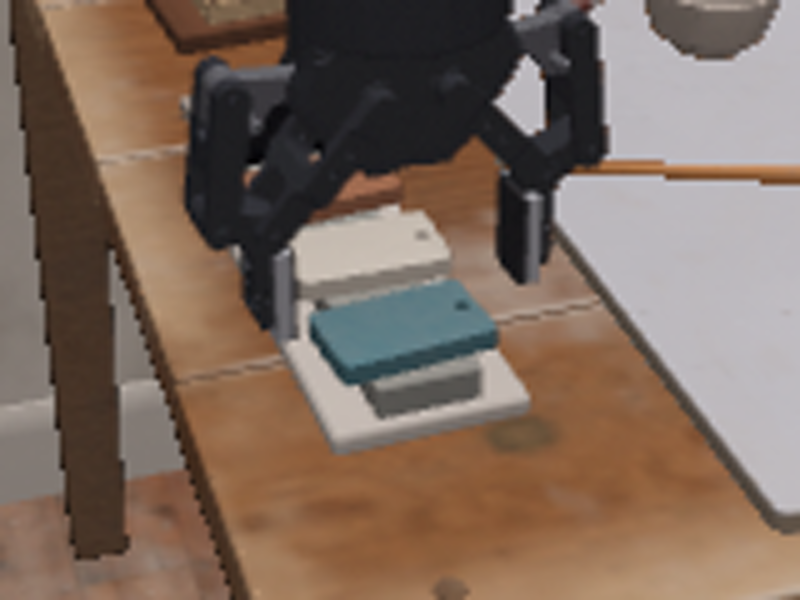

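Still no contact. The tips (px 285,340 and 525,280) are about 8 mm above the tile top. Lowering 18 mm more, slowly.

In the tool's units: 9 mm / 1000 = 0.009, 6 mm / 1000 = 0.006.

>>> send_rows(rows="0 0 0 0 0 0.003 1;0 0 0 0 0 0.006 1;0 0 0 0 0 0.009 1;0 0 0 0 0 0.009 1")

```text
time: 4.9
eef_pos: [0.4379, -0.3233, 0.0075]
tcp_rot: [0.675, 0.738, 0.0, -0.0]
contact_force: [-0.2, 0.4, -0.3]
opening: 0.999
finger_force: 0.0
```

In the tool's units: 9 mm / 1000 = 0.009, 6 mm / 1000 = 0.006.

>>> send_rows(rows="0 0 0 0 0 0.003 1;0 0 0 0 0 0.006 1;0 0 0 0 0 0.009 1;0 0 0 0 0 0.009 1")

```text
time: 5.4
eef_pos: [0.4379, -0.3233, -0.0015]
tcp_rot: [0.675, 0.738, 0.0, -0.0]
contact_force: [0.0, 0.4, -0.5]
opening: 0.999
finger_force: 0.0
```

```bash
python3 side.py s4.png
```

```text
[271 265] [ 0.438  -0.3235 -0.0013] [-0.1  0.6 -0.4] 0.9959474857166706
```

View pics/s4.png

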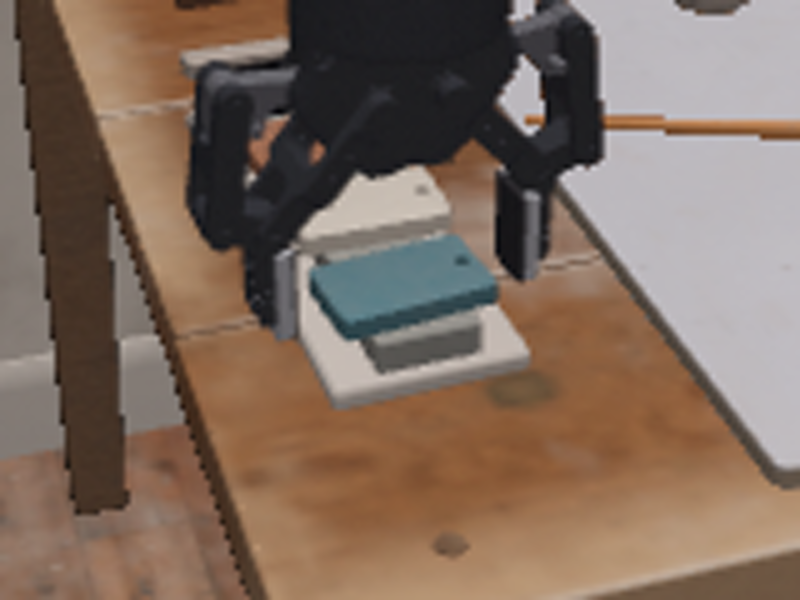

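The pads now flank the teal tile, with the tips just below its underside. Closing.

>>> send_rows(rows="0 0 0 0 0 0 -1;0 0 0 0 0 0 -1;0 0 0 0 0 0 -1;0 0 0 0 0 0 -1;0 0 0 0 0 0 -1;0 0 0 0 0 0 -1;0 0 0 0 0 0 -1", grip_force=40)

```text
time: 6.32
eef_pos: [0.4384, -0.3239, -0.0007]
tcp_rot: [0.675, 0.738, -0.0, 0.0]
contact_force: [0.8, 0.1, 4.4]
opening: 0.689
finger_force: 43.2
```

In the tool's units: -120 mm / 1000 = -0.12, -100 mm / 1000 = -0.1.

>>> send_rows(rows="0 0 0 0 0 -0.01 -1;0 0 0 0 0 -0.03 -1;0 0 0 0 0 -0.06 -1;0 0 0 0 0 -0.1 -1;0 0 0 0 0 -0.12 -1;0 0 0 0 0 -0.12 -1")

```text
time: 7.08
eef_pos: [0.4388, -0.3242, 0.1208]
tcp_rot: [0.675, 0.738, -0.0, 0.002]
contact_force: [0.3, 0.4, -0.3]
opening: 0.694
finger_force: 43.0
```

```bash
python3 side.py s5.png; python3 go.py 443.4 151 118 4.4; python3 - <<'E'
from h import *
shot('wrist','w5.png')
E
```

```text
[271 207] [ 0.438  -0.3234  0.1191] [ 0.2 -1.   0.1] 0.6898789513551332
t 7.12 turn [0.  0.  0.7] shift [472.1  47.5   0.9] open 0.69 q [-0.82  0.11  1.98  0.    1.05 -0.91]
```

View pics/w5.png

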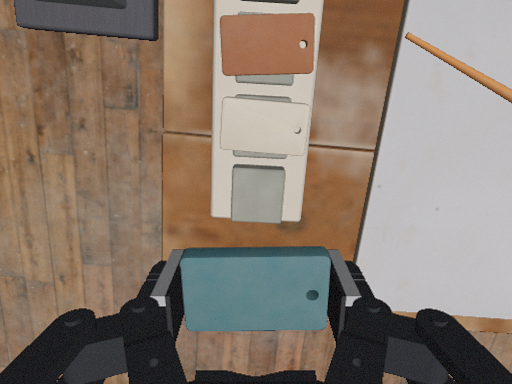

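Teal is held square and centred at px (255,290). Carrying it to the left pad.

In the tool's units: 365 mm / 1000 = 0.365, 315 mm / 1000 = 0.315, 0.7 degrees / 90 = 0.0078.

>>> send_rows(rows="0 0 0 0.02 0.005 0 -1;0 0 0 0.065 0.015 0 -1;0 0 0.0033 0.115 0.025 0 -1;0 0 0.0056 0.165 0.035 0 -1;0 0 0.0078 0.215 0.04 0 -1;0 0 0.0078 0.265 0.045 0 -1;0 0 0.0078 0.315 0.048 0 -1;0 0 0.0078 0.365 0.05 0 -1")

```text
time: 8.18
eef_pos: [0.4537, 0.0471, 0.1176]
tcp_rot: [0.679, 0.734, -0.001, -0.001]
contact_force: [0.1, -0.4, 0.4]
opening: 0.696
finger_force: 43.0
```

In the tool's units: 107 mm / 1000 = 0.107, 98 mm / 1000 = 0.098.

>>> send_rows(rows="0 0 0 0.04 0 0 -1;0 0 0 0.075 -0.001 0 -1;0 0 0 0.098 -0.002 0 -1;0 0 0 0.107 -0.0025 0 -1;0 0 0 0.107 -0.0025 0 -1;0 0 0 0.107 -0.0025 0 -1")

```text
time: 8.93
eef_pos: [0.4446, 0.1504, 0.1186]
tcp_rot: [0.68, 0.733, -0.0, -0.0]
contact_force: [1.2, 0.0, 0.3]
opening: 0.694
finger_force: 43.0
```

```bash
cat > pads.py <<'E'
import sys
from h import *
# segment the cork pads near predicted places in a camera; print measured world centres (z=26mm)
def pads(cam,save=None):
    p=shot(cam,save); a=p['color']; hsv=cv2.cvtColor(a,cv2.COLOR_RGB2HSV)
    for X in [(443.3,151.3),(447.2,99.4),(451.2,47.6),(455.1,-4.3)]:
        u=px(p,np.array([*X,26])/1000); 
        c=[px(p,np.array([X[0]+dx,X[1]+dy,26])/1000).round(1).tolist() for dx,dy in ((20,0),(-20,0),(0,20),(0,-20))]
        print(X,u.round(1),c)
pads(*sys.argv[1:])
E
python3 go.py 443.3 151.3 1 4.4; python3 pads.py wrist w6.png
```

```text
t 8.93 turn [-0.  0. -0.] shift [  1.1  -1.2 117.6] open 0.69 q [ 0.11 -0.06  2.15 -0.    1.05  0.03]
(443.3, 151.3) [253.7 189.7] [[279.9, 191.6], [227.3, 187.8], [255.7, 164.1], [251.7, 214.1]]
(447.2, 99.4) [253.7 251. ] [[278.4, 252.6], [228.9, 249.3], [255.6, 228.4], [251.9, 272.5]]
(451.2, 47.6) [253.9 305.2] [[277.2, 306.6], [230.5, 303.7], [255.6, 285.1], [252.2, 324.4]]
(455.1, -4.3) [253.9 353.6] [[275.9, 354.9], [231.8, 352.3], [255.6, 335.7], [252.3, 370.8]]
```

View pics/w6.png

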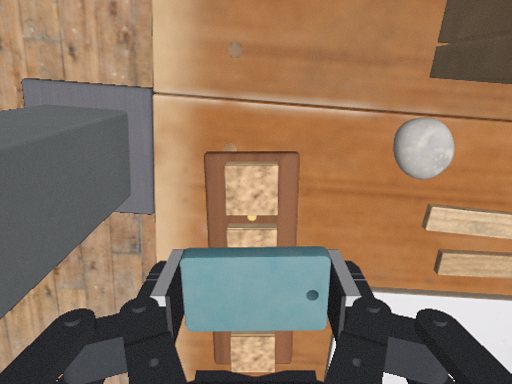

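The leftmost pad shows at px (252,190), against (254,190) predicted, so it agrees within 1.5 mm. Lowering.

In the tool's units: 117 mm / 1000 = 0.117, -1.5 mm / 1000 = -0.0015.

>>> send_rows(rows="0 0 0 0.001 -0.0015 0.015 -1;0 0 0 0.001 -0.0015 0.045 -1;0 0 0 0.001 -0.0015 0.075 -1;0 0 0 0.001 -0.0015 0.098 -1;0 0 0 0.001 -0.0015 0.108 -1;0 0 0 0.001 -0.0015 0.112 -1;0 0 0 0.001 -0.0015 0.116 -1;0 0 0 0.001 -0.0015 0.117 -1")

```text
time: 9.98
eef_pos: [0.4437, 0.1519, 0.0024]
tcp_rot: [0.679, 0.734, 0.0, 0.0]
contact_force: [-0.8, -0.3, -0.0]
opening: 0.694
finger_force: 43.0
```

>>> send_rows(rows="0 0 0 0 0 0 -1;0 0 0 0 0 0 -1")

```text
time: 10.22
eef_pos: [0.4436, 0.1519, 0.0024]
tcp_rot: [0.679, 0.734, 0.0, 0.0]
contact_force: [0.1, 0.2, 0.8]
opening: 0.695
finger_force: 43.0
```

In the tool's units: 2 mm / 1000 = 0.002, 1 mm / 1000 = 0.001.

>>> send_rows(rows="0 0 0 0 0 0.001 -1;0 0 0 0 0 0.002 -1;0 0 0 0 0 0.002 -1")

```text
time: 10.6
eef_pos: [0.4431, 0.1518, -0.0002]
tcp_rot: [0.679, 0.734, -0.0, -0.0]
contact_force: [-0.2, 0.4, -0.7]
opening: 0.692
finger_force: 43.0
```

In the tool's units: 2 mm / 1000 = 0.002, 1 mm / 1000 = 0.001.

>>> send_rows(rows="0 0 0 0 0 0.001 -1;0 0 0 0 0 0.002 -1;0 0 0 0 0 0.002 -1")

```text
time: 10.98
eef_pos: [0.4433, 0.1518, -0.0008]
tcp_rot: [0.679, 0.734, -0.001, -0.0]
contact_force: [-4.8, -1.2, 10.4]
opening: 0.694
finger_force: 44.0
```

In the tool's units: -115 mm / 1000 = -0.115, -70 mm / 1000 = -0.07.

>>> send_rows(rows="0 0 0 0 0 -0.001 -1;0 0 0 0 0 -0.001 1;0 0 0 0 0 -0.001 1;0 0 0 0 0 -0.001 1;0 0 0 0 0 -0.001 1;0 0 0 0 0 -0.03 1;0 0 0 0 0 -0.07 1;0 0 0 0 0 -0.115 1")

```text
time: 11.98
eef_pos: [0.4425, 0.1517, 0.1134]
tcp_rot: [0.679, 0.734, -0.001, -0.001]
contact_force: [0.7, 0.4, -0.1]
opening: 0.999
finger_force: 0.0
```

```bash
python3 go.py 436.5 -274.5 115 0;python3 - <<'E'
from h import *
for n in('top','wrist'):
    p=shot(n,n+'7.png')
    for d in ctrl.look_for(p,'tile_teal')[:1]: print(round(d['p'],2),w(p,d['position']).round(4),px(p,w(p,d['position'])).round())
E
```

```text
t 11.97 turn [-0.1  0.   4.4] shift [-424.5  -38.7   -1.5] open 1.0 q [ 0.11 -0.06  2.16  0.    1.04  0.04]
0.79 [0.4422 0.1498 0.0365] [148. 201.]
0.94 [0.44   0.1524 0.0351] [244. 194.]
```

View pics/wrist7.png

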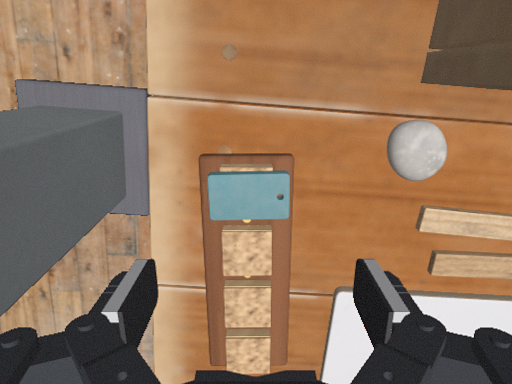

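Teal sits centred on its pad (px 249,196). Next is white.

In the tool's units: -385 mm / 1000 = -0.385, -340 mm / 1000 = -0.34, 2.4 degrees / 90 = 0.0267.

>>> send_rows(rows="0 0 0 -0.02 0 0 1;0 0 0 -0.07 0 0 1;0 0 0.0111 -0.125 -0.002 0 1;0 0 0.0222 -0.18 -0.005 0 1;0 0 0.0267 -0.235 -0.01 0 1;0 0 0.0267 -0.29 -0.018 0 1;0 0 0.0267 -0.34 -0.026 0 1;0 0 0.0267 -0.385 -0.033 0 1")

```text
time: 13.18
eef_pos: [0.4384, -0.2356, 0.1108]
tcp_rot: [0.695, 0.719, -0.0, -0.002]
contact_force: [-0.5, 0.2, -0.1]
opening: 1.004
finger_force: 0.0
```

In the tool's units: -40 mm / 1000 = -0.04, -38 mm / 1000 = -0.038.

>>> send_rows(rows="0 0 0 -0.025 -0.003 0 1;0 0 0 -0.038 -0.004 0 1;0 0 0 -0.04 -0.004 0 1;0 0 0 -0.04 -0.004 0 1")

```text
time: 13.68
eef_pos: [0.4371, -0.2736, 0.1123]
tcp_rot: [0.694, 0.72, 0.0, -0.001]
contact_force: [-1.1, -0.0, 0.1]
opening: 0.998
finger_force: 0.0
```

```bash
python3 go.py 436.5 -275 0 2; python3 - <<'E'
from seg import *
p=shot('wrist','w8.png'); a=p['color'].astype(int)
h=cv2.cvtColor(p['color'],cv2.COLOR_RGB2HSV)
for t,g in (('white',(436.5,-275,34)),('orange',(437.4,-221,34)),('black',(432.5,-170.4,34))):
    d=ctrl.look_for(p,'tile_'+t); 
    if d: print(t,round(d[0]['p'],2),w(p,d[0]['position']).round(4))
    u=px(p,np.array(g)/1000)
    i=u.astype(int); ref=np.median(a[i[1]-4:i[1]+5,i[0]-10:i[0]+11].reshape(-1,3),0)
    print(u.round(),ref,blob(p,np.abs(a-ref).max(2)<18,u,.034))
E
```

```text
t 13.68 turn [-0.1 -0.1  0. ] shift [ -1.5  -0.6 112.3] open 1.0 q [-0.76  0.05  2.05  0.    1.04 -0.79]
white 0.68 [ 0.4369 -0.2766  0.0355]
[255. 199.] [207. 199. 185.] (array([ 438.9, -252.3]), 65.9, 187.2, -88.2, np.int32(10346))
orange 0.69 [ 0.4284 -0.165   0.0359]
[259. 124.] [169. 116.  86.] (array([ 436.5, -220.9]), 59.2, 35.3, 6.4, np.int32(4567))
black 0.89 [ 0.4289 -0.1667  0.0362]
[254.  41.] [52. 51. 53.] (array([ 432.7, -170.2]), 57.9, 34.0, 2.8, np.int32(4660))
```

View pics/w8.png

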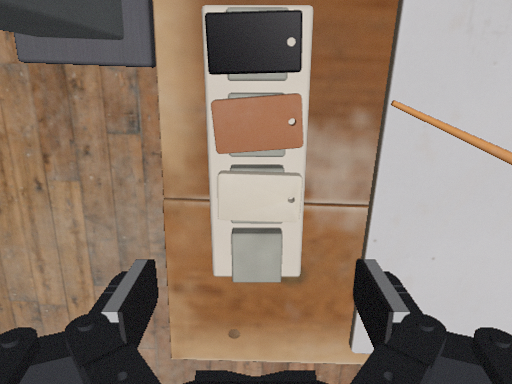

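White is at px (259,198), so x is about 439 mm. Descending, gripping and lifting.

In the tool's units: 112.5 mm / 1000 = 0.1125, 108 mm / 1000 = 0.108, 1 degrees / 90 = 0.0111.

>>> send_rows(rows="0 0 0.0111 -0.001 0.002 0.015 1;0 0 0.0111 -0.001 0.002 0.042 1;0 0 0.0111 -0.001 0.002 0.07 1;0 0 0.0111 -0.001 0.002 0.095 1;0 0 0.0111 -0.001 0.002 0.108 1;0 0 0.0111 -0.001 0.002 0.1125 1;0 0 0.0111 -0.001 0.002 0.1125 1;0 0 0.0111 -0.001 0.002 0.1125 1")

```text
time: 14.88
eef_pos: [0.44, -0.2762, 0.0014]
tcp_rot: [0.701, 0.713, 0.0, 0.001]
contact_force: [0.5, 0.1, 0.2]
opening: 1.001
finger_force: 0.0
```

>>> send_rows(rows="0 0 0 0 0 0 -1;0 0 0 0 0 0 -1;0 0 0 0 0 0 -1;0 0 0 0 0 0 -1;0 0 0 0 0 0 -1;0 0 0 0 0 0 -1;0 0 0 0 0 0 -1")

```text
time: 15.75
eef_pos: [0.4399, -0.2762, 0.0013]
tcp_rot: [0.701, 0.713, -0.0, 0.001]
contact_force: [-0.3, 0.8, 6.2]
opening: 0.691
finger_force: 43.4
```

In the tool's units: -120 mm / 1000 = -0.12, -100 mm / 1000 = -0.1.

>>> send_rows(rows="0 0 0 0 0 -0.01 -1;0 0 0 0 0 -0.03 -1;0 0 0 0 0 -0.06 -1;0 0 0 0 0 -0.1 -1;0 0 0 0 0 -0.12 -1;0 0 0 0 0 -0.12 -1")

```text
time: 16.5
eef_pos: [0.4401, -0.2764, 0.1223]
tcp_rot: [0.701, 0.713, 0.0, 0.002]
contact_force: [0.3, 0.5, -1.0]
opening: 0.697
finger_force: 43.1
```

```bash
python3 go.py 446.5 99.4 118 4.4
```

```text
t 16.5 turn [ 0.2  0.2 -3.4] shift [375.6  12.9   3.3] open 0.7 q [-0.76  0.05  2.04 -0.    1.05 -0.77]
```

In the tool's units: 350 mm / 1000 = 0.35, 315 mm / 1000 = 0.315, -3.4 degrees / 90 = -0.0378.

>>> send_rows(rows="0 0 0 0.02 0.003 0 -1;0 0 -0.0056 0.065 0.01 0 -1;0 0 -0.0167 0.115 0.017 0 -1;0 0 -0.0278 0.165 0.022 0 -1;0 0 -0.0378 0.215 0.024 0 -1;0 0 -0.0378 0.265 0.022 0 -1;0 0 -0.0378 0.315 0.018 0 -1;0 0 -0.0378 0.35 0.014 0.002 -1")

```text
time: 17.5
eef_pos: [0.4447, 0.0775, 0.1165]
tcp_rot: [0.679, 0.734, -0.001, -0.002]
contact_force: [0.4, 0.5, -0.9]
opening: 0.692
finger_force: 43.1
```

In the tool's units: 26 mm / 1000 = 0.026, 18 mm / 1000 = 0.018.

>>> send_rows(rows="0 0 0 0.018 0 0 -1;0 0 0 0.026 0.001 0 -1;0 0 0 0.026 0.001 0 -1;0 0 0 0.026 0.001 0 -1")

```text
time: 18.0
eef_pos: [0.446, 0.1001, 0.118]
tcp_rot: [0.68, 0.733, -0.0, -0.0]
contact_force: [0.2, -0.2, -0.9]
opening: 0.694
finger_force: 43.1
```

```bash
python3 go.py 446.5 99.4 0.5 4.4;  python3 pads.py wrist w9.png|sed -n 2p
```

```text
t 18.0 turn [-0.  0. -0.] shift [ -0.8   0.5 117.5] open 0.69 q [-0.   -0.09  2.18 -0.    1.05 -0.08]
(447.2, 99.4) [256.8 192.2] [[283.1, 194.1], [230.5, 190.4], [258.9, 166.7], [254.9, 216.6]]
```

View pics/w9.png

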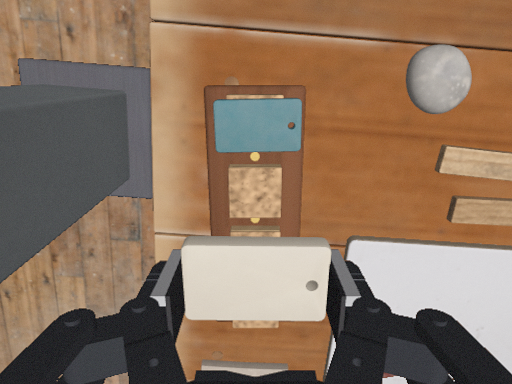

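White is held about 4 mm towards the left (image centre y 278, against 289 for teal). I'll compensate by shifting −5 mm along tool x.

>>> send_rows(rows="0 0 0 -0.003 0 0.015 -1;0 0 0 -0.005 0 0.045 -1;0 0 0 -0.005 0 0.075 -1;0 0 0 -0.005 0 0.098 -1;0 0 0 -0.005 0 0.108 -1;0 0 0 -0.005 0 0.113 -1;0 0 0 -0.005 0 0.116 -1;0 0 0 -0.005 0 0.117 -1")

```text
time: 19.05
eef_pos: [0.4472, 0.0956, 0.0019]
tcp_rot: [0.679, 0.734, 0.0, 0.0]
contact_force: [-1.0, 0.0, -0.2]
opening: 0.692
finger_force: 43.1
```

>>> send_rows(rows="0 0 0 0 0 0.001 -1;0 0 0 0 0 0.001 -1;0 0 0 0 0 0.001 -1")

```text
time: 19.42
eef_pos: [0.4472, 0.0956, 0.0013]
tcp_rot: [0.679, 0.734, 0.0, 0.0]
contact_force: [-2.0, 0.4, 5.8]
opening: 0.689
finger_force: 43.7
```

Contact. Releasing and rising.

In the tool's units: -115 mm / 1000 = -0.115, -75 mm / 1000 = -0.075.

>>> send_rows(rows="0 0 0 0 0 0 1;0 0 0 0 0 0 1;0 0 0 0 0 0 1;0 0 0 0 0 0 1;0 0 0 0 0 -0.01 1;0 0 0 0 0 -0.035 1;0 0 0 0 0 -0.075 1;0 0 0 0 0 -0.115 1")

```text
time: 20.42
eef_pos: [0.4464, 0.0956, 0.1171]
tcp_rot: [0.679, 0.734, 0.0, 0.0]
contact_force: [0.7, -0.1, 0.2]
opening: 0.998
finger_force: 0.0
```

```bash
python3 go.py 436.8 -219 115 6.8;python3 - <<'E'
from h import *
for n in('top','wrist'):
    p=shot(n,n+'10.png')
    for t in ('tile_teal','tile_white'):
      for d in ctrl.look_for(p,t)[:1]: print(t,round(d['p'],2),w(p,d['position']).round(4),px(p,w(p,d['position'])).round())
E
```

```text
t 20.43 turn [ 0.  -0.  -2.4] shift [-312.9  -33.7    2.1] open 1.0 q [-0.01 -0.09  2.19  0.    1.05 -0.09]
tile_white 0.58 [0.4475 0.095  0.0335] [170. 198.]
tile_teal 0.56 [0.4422 0.1481 0.0349] [251. 122.]
tile_white 0.84 [0.4459 0.0994 0.0363] [251. 190.]
```

View pics/wrist10.png

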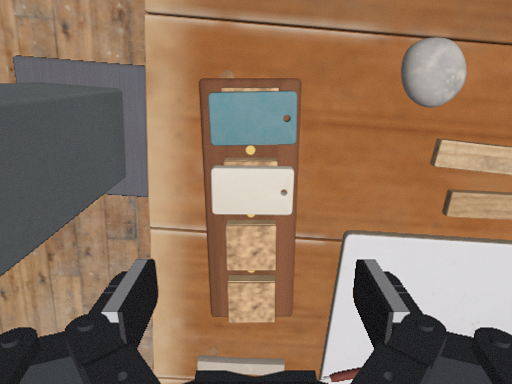

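White is placed (px 253,190) with pad margins like teal's. Next is orange.

In the tool's units: -312 mm / 1000 = -0.312, -295 mm / 1000 = -0.295, -2.4 degrees / 90 = -0.0267.

>>> send_rows(rows="0 0 0 -0.02 0 0 1;0 0 -0.0056 -0.065 -0.002 0 1;0 0 -0.0111 -0.115 -0.004 0 1;0 0 -0.0167 -0.165 -0.008 0 1;0 0 -0.0222 -0.215 -0.014 0 1;0 0 -0.0267 -0.26 -0.022 0 1;0 0 -0.0267 -0.295 -0.03 0 1;0 0 -0.0267 -0.312 -0.0335 0 1")

```text
time: 21.72
eef_pos: [0.436, -0.219, 0.1139]
tcp_rot: [0.665, 0.747, -0.0, -0.002]
contact_force: [-0.2, -0.2, -0.6]
opening: 0.998
finger_force: 0.0
```

In the tool's units: -1 mm / 1000 = -0.001.

>>> send_rows(rows="0 0 0 -0.001 0 0 1;0 0 0 -0.001 0 0 1")

```text
time: 21.98
eef_pos: [0.4371, -0.2179, 0.1148]
tcp_rot: [0.664, 0.748, 0.0, -0.001]
contact_force: [-0.6, 0.8, 0.3]
opening: 1.008
finger_force: 0.0
```

```bash
cat > segw.py <<'E'
from seg import *
import sys
p=shot('wrist'); a=p['color'].astype(int)
for g in ((436.8,-219.5,34),(432.6,-169.5,34)):
    u=px(p,np.array(g)/1000); i=u.astype(int); ref=np.median(a[i[1]-4:i[1]+5,i[0]-10:i[0]+11].reshape(-1,3),0)
    print(u.round(),ref,blob(p,np.abs(a-ref).max(2)<22,u,.034))
E
python3 segw.py; python3 go.py 436.8 -219.5 0 6.8
```

```text
[255. 198.] [180. 126.  94.] (array([ 436.3, -221.1]), 59.2, 35.0, 6.8, np.int32(3640))
[257. 129.] [37. 36. 38.] (array([ 431.9, -170.4]), 58.8, 35.5, 3.4, np.int32(4056))
t 22.02 turn [-0.  -0.1  0.1] shift [ -1.8  -0.5 115. ] open 1.0 q [-0.67 -0.01  2.11  0.    1.04 -0.79]
```

In the tool's units: 115 mm / 1000 = 0.115, 108 mm / 1000 = 0.108.

>>> send_rows(rows="0 0 0 -0.002 -0.0005 0.015 1;0 0 0 -0.0025 -0.0005 0.042 1;0 0 0 -0.0025 -0.0005 0.07 1;0 0 0 -0.0025 -0.0005 0.095 1;0 0 0 -0.0025 -0.0005 0.108 1;0 0 0 -0.0025 -0.0005 0.115 1;0 0 0 -0.0025 -0.0005 0.115 1;0 0 0 -0.0025 -0.0005 0.115 1")

```text
time: 23.02
eef_pos: [0.4377, -0.2221, 0.0013]
tcp_rot: [0.664, 0.748, 0.0, 0.001]
contact_force: [-0.9, 0.2, 0.7]
opening: 1.001
finger_force: 0.0
```

>>> send_rows(rows="0 0 0 0 0 0 -1;0 0 0 0 0 0 -1;0 0 0 0 0 0 -1;0 0 0 0 0 0 -1;0 0 0 0 0 0 -1;0 0 0 0 0 0 -1;0 0 0 0 0 0 -1")

```text
time: 23.9
eef_pos: [0.4377, -0.2222, 0.0014]
tcp_rot: [0.664, 0.748, 0.0, 0.001]
contact_force: [-0.8, 0.5, 5.3]
opening: 0.694
finger_force: 43.5
```

In the tool's units: -120 mm / 1000 = -0.12, -100 mm / 1000 = -0.1.

>>> send_rows(rows="0 0 0 0 0 -0.01 -1;0 0 0 0 0 -0.03 -1;0 0 0 0 0 -0.06 -1;0 0 0 0 0 -0.1 -1;0 0 0 0 0 -0.12 -1;0 0 0 0 0 -0.12 -1")

```text
time: 24.65
eef_pos: [0.4379, -0.2223, 0.1223]
tcp_rot: [0.664, 0.748, 0.0, 0.002]
contact_force: [0.2, -0.5, -0.4]
opening: 0.69
finger_force: 43.2
```

```bash
python3 go.py 450.5 47.6 118 4.4; cat > held.py <<'E'
# offset of the held tile from the TCP, tool x and y in mm (its top 34 mm behind the TCP)
import sys
from seg import *
s=ctrl.get_state(); r=R.from_quat(s['tcp_rot']); p=shot('wrist'); a=p['color'].astype(int)
c=s['eef_pos']+r.apply([0,0,-.034]); u=px(p,c); i=u.astype(int); ref=np.median(a[i[1]-8:i[1]+9,i[0]-20:i[0]+21].reshape(-1,3),0)
m=np.abs(a-ref).max(2)<15; m[:,:182]=0; m[:,331:]=0
b=blob(p,m,u,c[2]); print(u.round(),ref,b,'offset',r.inv().apply([*(b[0]/1000-c[:2]),0])*1000)
ys=np.where(m[:,200:300].mean(1)>.5)[0]; print(ys.min(),ys.max())
E
python3 held.py
```

```text
t 24.65 turn [0.2 0.2 2.4] shift [266.5  44.4   3.7] open 0.69 q [-0.68 -0.02  2.11  0.    1.05 -0.8 ]
[256. 290.] [176. 122.  90.] (array([ 437.3, -220.1]), 58.8, 34.8, 6.7, np.int32(10388)) offset [ 2.17323819 -0.27252258 -0.00727378]
249 368
```

In the tool's units: 264.5 mm / 1000 = 0.2645, 44.4 mm / 1000 = 0.0444, 2.4 degrees / 90 = 0.0267.

>>> send_rows(rows="0 0 0 0.02 0.005 0 -1;0 0 0.0056 0.06 0.015 0 -1;0 0 0.0111 0.105 0.025 0 -1;0 0 0.0167 0.15 0.033 0 -1;0 0 0.0222 0.195 0.039 0 -1;0 0 0.0267 0.235 0.043 0 -1;0 0 0.0267 0.258 0.0444 0.002 -1;0 0 0.0267 0.2645 0.0444 0.0035 -1")

```text
time: 25.7
eef_pos: [0.4481, 0.0484, 0.1153]
tcp_rot: [0.678, 0.735, -0.001, -0.001]
contact_force: [-0.2, -0.7, -0.3]
opening: 0.689
finger_force: 43.1
```

>>> send_rows(rows="0 0 0 0 0 0 -1;0 0 0 0 0 0 -1")

```text
time: 25.95
eef_pos: [0.4497, 0.0457, 0.1167]
tcp_rot: [0.68, 0.733, -0.0, -0.0]
contact_force: [-0.1, -0.0, -1.1]
opening: 0.693
finger_force: 43.1
```

```bash
python3 go.py 450.5 45.4 0.5 4.4; cat > padseg.py <<'E'
from seg import *
import sys
p=shot('wrist'); h=cv2.cvtColor(p['color'],cv2.COLOR_RGB2HSV); a=p['color'].astype(int)
g=np.array([float(sys.argv[1]),float(sys.argv[2]),26])/1000; u=px(p,g); 
m=np.abs(a-[198,161,119]).max(2)<60
m=cv2.morphologyEx(m.astype(np.uint8),cv2.MORPH_CLOSE,np.ones((3,3)))
y,x=np.mgrid[:384,:512]; m[(abs(x-u[0])>36)|(abs(y-u[1])>34)]=0
print(u.round(),blob(p,m,u,.026))
E
python3 padseg.py 451.2 47.6
```

```text
t 25.95 turn [-0.   0.  -0.1] shift [ -0.4   0.8 116.2] open 0.69 q [-0.12 -0.1   2.2  -0.    1.05 -0.2 ]
[258. 190.] (array([449.6,  47.3]), 40.4, 48.6, -85.5, np.int32(2833))
```

Pad measured at (449.6, 47.3), which agrees. Lowering.

In the tool's units: 116 mm / 1000 = 0.116, 115 mm / 1000 = 0.115.

>>> send_rows(rows="0 0 0 0 0.0005 0.015 -1;0 0 0 -0.0005 0.0005 0.045 -1;0 0 0 -0.0005 0.0005 0.075 -1;0 0 0 -0.0005 0.0005 0.098 -1;0 0 0 -0.0005 0.0005 0.108 -1;0 0 0 -0.0005 0.0005 0.112 -1;0 0 0 -0.0005 0.0005 0.115 -1;0 0 0 -0.0005 0.0005 0.116 -1")

```text
time: 27.0
eef_pos: [0.451, 0.0457, 0.0015]
tcp_rot: [0.679, 0.734, 0.0, 0.001]
contact_force: [0.2, -0.4, -0.8]
opening: 0.692
finger_force: 43.1
```

In the tool's units: 1 mm / 1000 = 0.001.

>>> send_rows(rows="0 0 0 0 0 0.001 -1;0 0 0 0 0 0.001 -1;0 0 0 0 0 0.001 -1")

```text
time: 27.38
eef_pos: [0.451, 0.0457, 0.0013]
tcp_rot: [0.679, 0.734, 0.0, 0.0]
contact_force: [-2.8, 0.5, 6.0]
opening: 0.688
finger_force: 43.8
```

In the tool's units: -115 mm / 1000 = -0.115, -75 mm / 1000 = -0.075.

>>> send_rows(rows="0 0 0 0 0 0 1;0 0 0 0 0 0 1;0 0 0 0 0 0 1;0 0 0 0 0 0 1;0 0 0 0 0 -0.01 1;0 0 0 0 0 -0.035 1;0 0 0 0 0 -0.075 1;0 0 0 0 0 -0.115 1")

```text
time: 28.38
eef_pos: [0.4502, 0.0458, 0.1165]
tcp_rot: [0.679, 0.734, 0.0, 0.0]
contact_force: [0.4, 0.1, -0.7]
opening: 1.003
finger_force: 0.0
```

```bash
python3 go.py 432.5 -170 115 3.5
```

```text
t 28.38 turn [0.  0.  0.9] shift [-213.8  -34.1    1.5] open 1.0 q [-0.12 -0.1   2.19 -0.    1.05 -0.2 ]
```

In the tool's units: -214 mm / 1000 = -0.214, -210 mm / 1000 = -0.21, 0.9 degrees / 90 = 0.01.

>>> send_rows(rows="0 0 0.0056 -0.02 -0.002 0 1;0 0 0.01 -0.06 -0.006 0 1;0 0 0.01 -0.105 -0.013 0 1;0 0 0.01 -0.15 -0.022 0 1;0 0 0.01 -0.19 -0.03 0 1;0 0 0.01 -0.21 -0.034 0.001 1;0 0 0.01 -0.214 -0.034 0.001 1;0 0 0.01 -0.214 -0.034 0.001 1")

```text
time: 29.38
eef_pos: [0.4329, -0.1698, 0.1142]
tcp_rot: [0.685, 0.728, 0.0, 0.0]
contact_force: [0.3, -0.2, 0.9]
opening: 1.002
finger_force: 0.0
```

```bash
python3 segw.py|tail -1; python3 go.py 432.5 -170 0 3.5
```

```text
[255. 196.] [25. 23. 26.] (array([ 432.2, -169.8]), 58.6, 35.4, 3.4, np.int32(3550))
t 29.43 turn [ 0. -0.  0.] shift [ -0.6  -0.4 114. ] open 1.0 q [-0.59 -0.07  2.17  0.    1.04 -0.65]
```

In the tool's units: 114 mm / 1000 = 0.114, 108 mm / 1000 = 0.108.

>>> send_rows(rows="0 0 0 0.0005 -0.0005 0.015 1;0 0 0 0.001 -0.0005 0.042 1;0 0 0 0.001 -0.0005 0.07 1;0 0 0 0.001 -0.0005 0.095 1;0 0 0 0.001 -0.0005 0.108 1;0 0 0 0.001 -0.0005 0.114 1;0 0 0 0.001 -0.0005 0.114 1;0 0 0 0.001 -0.0005 0.114 1")

```text
time: 30.42
eef_pos: [0.433, -0.1696, 0.0008]
tcp_rot: [0.685, 0.728, 0.0, 0.001]
contact_force: [-0.3, -0.2, 0.1]
opening: 1.002
finger_force: 0.0
```

>>> send_rows(rows="0 0 0 0 0 0 -1;0 0 0 0 0 0 -1;0 0 0 0 0 0 -1;0 0 0 0 0 0 -1;0 0 0 0 0 0 -1;0 0 0 0 0 0 -1;0 0 0 0 0 0 -1")

```text
time: 31.3
eef_pos: [0.4329, -0.1696, 0.0008]
tcp_rot: [0.685, 0.728, 0.0, 0.001]
contact_force: [-1.4, 1.1, 5.7]
opening: 0.693
finger_force: 43.3
```

In the tool's units: -120 mm / 1000 = -0.12, -100 mm / 1000 = -0.1.

>>> send_rows(rows="0 0 0 0 0 -0.01 -1;0 0 0 0 0 -0.03 -1;0 0 0 0 0 -0.06 -1;0 0 0 0 0 -0.1 -1;0 0 0 0 0 -0.12 -1;0 0 0 0 0 -0.12 -1")

```text
time: 32.05
eef_pos: [0.4334, -0.1699, 0.1219]
tcp_rot: [0.685, 0.728, 0.0, 0.002]
contact_force: [0.6, -0.1, -0.3]
opening: 0.69
finger_force: 43.1
```

```bash
python3 go.py 454.5 -4.3 118 4.4; python3 held.py
```

```text
t 32.05 turn [ 0.2  0.2 -0.9] shift [164.   31.2   3.6] open 0.69 q [-0.59 -0.08  2.16  0.    1.05 -0.65]
[256. 290.] [20. 19. 22.] (array([ 433.1, -168.7]), 62.7, 37.4, 3.2, np.int32(10294)) offset [ 1.11485458 -0.08793002 -0.00346903]
250 383
```

In the tool's units: 163 mm / 1000 = 0.163, 152 mm / 1000 = 0.152, -0.9 degrees / 90 = -0.01.

>>> send_rows(rows="0 0 0 0.015 0.005 0 -1;0 0 -0.0056 0.05 0.013 0 -1;0 0 -0.01 0.09 0.021 0 -1;0 0 -0.01 0.125 0.027 0 -1;0 0 -0.01 0.152 0.03 0.002 -1;0 0 -0.01 0.163 0.031 0.0035 -1;0 0 -0.01 0.163 0.031 0.0035 -1;0 0 -0.01 0.163 0.031 0.0035 -1")

```text
time: 33.1
eef_pos: [0.4532, -0.0051, 0.1162]
tcp_rot: [0.68, 0.734, -0.0, -0.0]
contact_force: [0.4, 0.5, -0.9]
opening: 0.692
finger_force: 43.1
```

```bash
python3 go.py 454.3 -5.4 0.5 4.4; python3 padseg.py 455.1 -4.3
```

```text
t 33.1 turn [-0.  0. -0.] shift [ -0.4   1.1 115.7] open 0.69 q [-0.24 -0.1   2.19 -0.    1.05 -0.31]
[258. 191.] (array([454. ,  -7.5]), 55.1, 49.5, 4.3, np.int32(3209))
```

In the tool's units: 116 mm / 1000 = 0.116, 115 mm / 1000 = 0.115.

>>> send_rows(rows="0 0 0 -0.0005 0.0005 0.015 -1;0 0 0 -0.0005 0.0005 0.045 -1;0 0 0 -0.0005 0.0005 0.075 -1;0 0 0 -0.0005 0.0005 0.098 -1;0 0 0 -0.0005 0.0005 0.108 -1;0 0 0 -0.0005 0.0005 0.112 -1;0 0 0 -0.0005 0.0005 0.115 -1;0 0 0 -0.0005 0.0005 0.116 -1")

```text
time: 34.15
eef_pos: [0.4544, -0.0052, 0.001]
tcp_rot: [0.679, 0.734, 0.0, 0.001]
contact_force: [0.0, 0.3, -0.4]
opening: 0.69
finger_force: 43.1
```

In the tool's units: 1 mm / 1000 = 0.001.

>>> send_rows(rows="0 0 0 0 0 0.001 -1;0 0 0 0 0 0.001 -1;0 0 0 0 0 0.001 -1")

```text
time: 34.52
eef_pos: [0.4544, -0.0052, 0.0008]
tcp_rot: [0.679, 0.734, 0.0, 0.0]
contact_force: [-2.4, 0.7, 7.0]
opening: 0.691
finger_force: 43.7
```

In the tool's units: -120 mm / 1000 = -0.12, -75 mm / 1000 = -0.075.

>>> send_rows(rows="0 0 0 0 0 0 1;0 0 0 0 0 0 1;0 0 0 0 0 0 1;0 0 0 0 0 0 1;0 0 0 0 0 -0.01 1;0 0 0 0 0 -0.035 1;0 0 0 0 0 -0.075 1;0 0 0 0 0 -0.12 1")

```text
time: 35.52
eef_pos: [0.4533, -0.005, 0.1207]
tcp_rot: [0.679, 0.734, -0.0, -0.0]
contact_force: [0.5, 0.4, 0.3]
opening: 0.997
finger_force: 0.0
```

In the tool's units: -200 mm / 1000 = -0.2, -180 mm / 1000 = -0.18.

>>> send_rows(rows="0 0 0 -0.04 0 -0.02 1;0 0 0 -0.09 0 -0.04 1;0 0 0 -0.14 0 -0.06 1;0 0 0 -0.18 0 -0.07 1;0 0 0 -0.2 0 -0.07 1;0 0 0 -0.2 0 -0.07 1")

```text
time: 36.28
eef_pos: [0.4688, -0.2047, 0.189]
tcp_rot: [0.68, 0.733, 0.0, -0.001]
contact_force: [-0.5, -0.2, 0.2]
opening: 0.999
finger_force: 0.0
```

```bash
python3 - <<'E'
from h import *
p=shot('top'); cv2.imwrite('pics/f.png',cv2.resize(p['color'][150:250,120:280,::-1],None,fx=5,fy=5,interpolation=2))
a=p['color'].astype(int)
for X,t in (((443.3,151.3),'teal'),((447.2,99.4),'white'),((451.2,47.6),'orange'),((455.1,-4.3),'black')):
    for d in ctrl.look_for(p,'tile_'+t)[:1]: print(t,round(d['p'],2),w(p,d['position']).round(4))
    u=px(p,np.array([*X,34])/1000);i=u.astype(int); ref=np.median(a[i[1]-3:i[1]+4,i[0]-3:i[0]+4].reshape(-1,3),0)
    from seg import blob
    m=np.abs(a-ref).max(2)<28; y,x=np.mgrid[:384,:512]; m&=(abs(x-u[0])<13)&(abs(y-u[1])<19)
    print(X,blob(p,m,u,.034))
E
```

```text
teal 0.73 [0.444  0.1489 0.0376]
(443.3, 151.3) (array([445. , 150.7]), 58.1, 34.4, 5.6, np.int32(316))
white 0.68 [0.4466 0.0965 0.0356]
(447.2, 99.4) (array([448.4,  98.3]), 57.8, 34.8, 0.8, np.int32(319))
orange 0.8 [0.4516 0.045  0.0396]
(451.2, 47.6) (array([454.2,  47.3]), 74.0, 46.5, 4.7, np.int32(360))
black 0.65 [ 0.4677 -0.0064  0.0357]
(455.1, -4.3) (array([456.9,  -4.6]), 48.3, 83.4, -46.4, np.int32(304))
```

View pics/f.png

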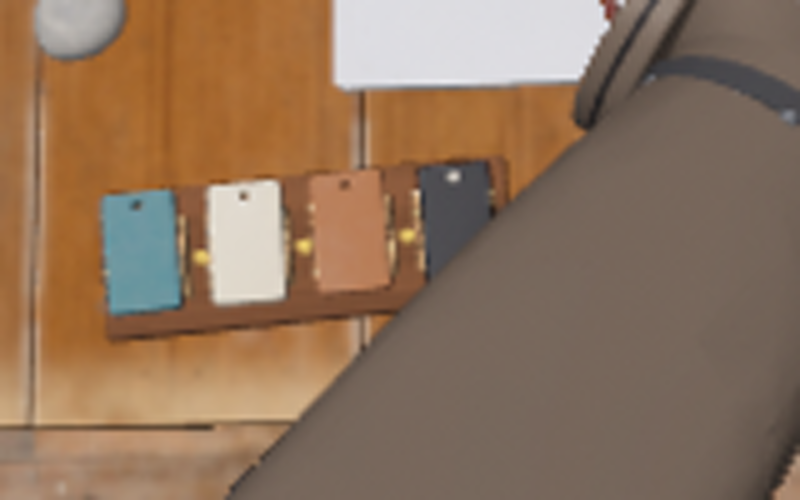

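All four tiles lie square and centred on their pads in the order teal, white, orange, black (crop x 142/246/348/455). Measured errors are within about 3 mm and the arm is clear. Handing in.

```bash
python3 -c "
from plant import ctrl; print(ctrl.sign_off())"
```

```text
the job is handed in; nothing more can be done
None
```

I placed all four tiles on the rail in reverse order (teal, white, orange, black from left to right) and handed the job in at about 36 s; before that, teal, white and orange measured within about 3 mm of their pad centres, black was partly hidden by the arm so I only checked it by eye, and sign-off returned no verdict.

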